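# Pack bearing blocks and close the case with a ratchet clamp

## Robot

A 6-joint arm with a two-finger parallel gripper is mounted at the origin on the work surface. World frame = base frame: x ahead of the robot, y to its left, z up, the work surface at z = 0. Lengths are in m, angles in rad, forces in N, time in s.
With the tool pointing down it reaches from about 0.275 to 0.75 m from the base axis. Payload 10.2 kg.
Tool frame: the origin (TCP) lies midway between the tips of the shut fingers; the grasp point (between the pads) lies 19 mm behind it (env.hold_point_z is the distance from the TCP to the grasp point, in m); x points along the fingers, z is the direction in which the jaws open and shut, and the axes are right-handed (so a half turn about x gives the same grasp; the last joint's range is limited). The gripper opens to 85 mm and grips with 20 to 120 N. Pads are 22 mm wide; open, the fingers measure 114 mm over their backs; the gripper's body (76 mm by 85 mm) begins 54 mm behind the grasp point. The pads swing forward as they close: fully open they stand 13 mm farther back than shut.
Start: joints at [-1.362, 0.313, 1.498, -0, 1.331, -0.223], TCP at [0.22, -0.477, 0.231] pointing down, gripper open.
Joint ranges: [-2.94, 2.94], [-0.97, 2.17], [0.19, 2.56], [-1.23, 4.37], [0.02, 3.11], [-2.88, 2.88]. Speed limits (rad/s): [2.39, 2.39, 3.01, 3.14, 3.14, 3.14].

## Interface

Orientations are given as a unit quaternion [x, y, z, w].
In Python, from bench import env, kinematics, monitor, eyes, job gives the robot as it stands. The module is installed in compiled form; this text tells all that it offers. Calls block until the motion is done:
- env.reach(position, orientation): joint-space move of the TCP to a pose.
- env.movel(position, velocity=0.15, frame=None, guard=None): straight line of the TCP; frame=None keeps the orientation; velocity is the mean speed in m/s. With guard (N) it stops when the force on the tool has changed by that much, and returns True; else False.
- env.set_joints(angles): joint-space move.
- env.release() and env.close_gripper(effort=None): open the fingers fully, or close them until they stop; effort is the grip in N (None keeps the last).
- env.hold(seconds).
- kinematics.ik(position, orientation): joint angles nearest the present ones, or None.
- monitor.sense(): the state.
- eyes.grab_frame(name): name is "scene" or "top" or "wrist"; returns a dict with "frame" (384x512x3 uint8, red, green, blue), "mtx" (3x3 intrinsics, pixels), "view" (4x4, takes a point from world to camera coordinates). Camera axes: x right, y down, z forward; pixel columns grow to the right and rows downward; lengths in m; the calibration is good to about 2 mm. A picture is of the moment at which its call begins. There is no depth.
A pose or a line that the arm cannot do raises env.MotionError and nothing moves.
- job.hand_in(): hands the job in, once; it reports no verdict.
The state is a dict: "clock": time; "joints": joint angles; "qvel": joint speeds; "joint_efforts": joint torques, N m; "position": TCP position; "ee_rot": TCP orientation; "contact_force": force on the tool from outside, world axes, zero at the start; "ft_torque": the same for the moment, N m; "finger_gap": opening from 0.0 (shut) to 1.0 (fully open).
Only numpy, scipy, OpenCV 4.12 (cv2) and the standard library are available. Lean on these libraries where they do the work, as an engineer would, in place of code of your own. Each camera call takes 0.05 s, during which the arm holds its last target.

## Task

Put every aluminium bearing block lying on the bench into the white case. Then pump the bench clamp's trigger until its jaw has pushed the case's sprung sliding lid fully shut, slide the case's bolt fully across behind the lid while the clamp still holds it, and only then press and hold the clamp's release button until the jaw has gone all the way back, leaving the bolt to keep the lid shut. Leave the other things on the bench where they are.

Things in the scene. Friction and masses are not known exactly. Their poses are not given: they have to be found in the camera images.
- fixture: Packing fixture fixed to the bench; its place and turn vary. Dark base plate; on it white case, grey bed, black clamp. Origin on the bench surface, z up, +y = the way the jaw advances. In this frame, mm: case outside x -92..92, y 78..182, rim z 56; solid bed under the open lid x -92..92, y -26..78, top z 56; grey bolt guide x -142..-98, y 51..79, top z 64.
- clamp_head (a point): Top centre of the black clamp head, fixture point (0, -147.5, 96) mm, axes as the fixture's. The head is 64 (x) x 135 (y) mm. On it stands a black grip post, x -12..12, y -150..-134 mm in the fixture frame, top z 155. A steel bar (18 wide, z 54..68) sticks out of the head's back as far as y -315.
- case_in (a point): Centre of the white case's inner floor (fixture point 0, 130, 14 mm), axes as the fixture's. Inside 176 (x) x 96 (y) x 42 mm deep, walls 4 mm; four blocks fit in a row along x, about 43 mm apart. The open lid leaves all of it uncovered.
- jaw (a joint): How far the clamp's jaw has advanced, m; 0 = fully back. A spring (about 4 N) draws it back; a ratchet with 10 mm notches holds it (at 4, 14, 24 .. 134 mm). Starts at 0 to 30 mm. It meets the lid at 35 mm and has the lid shut at 135 mm; then the ratchet holds it at 134 mm.
- jaw_pad (a point): centre of the front face of the jaw's black rubber pad (50 wide, 26 high, 10 thick), at fixture height 61 mm
- lid (a joint): How far the clear sliding lid with white border has closed, m, along fixture +y; 0 = open (case uncovered), 0.100 = fully shut. A spring (2 to 4.5 N) slides it open again unless jaw or bolt holds it. Held by the jaw it stands at about 0.099, by the bolt alone at about 0.097.
- lid_edge (a point): top middle of the white upstand (60 wide, 20 high) on the lid's -y edge, which the jaw pushes; the lid is 188 (x) by 108 (y) by 8 mm, z 57..65 in the fixture frame, and the upstand's top is at z 77
- trigger (a joint): Clamp trigger, rad; 0 = released, 0.31 = fully pulled. Pull it towards the post (fixture -y) by pushing its front or squeezing it with the post (60 mm over both when released, about 33 when pulled). A full pull (27 mm at its point) moves the jaw two notches, 20 mm; let it spring right back, then pull again. Takes 4 to 14 N; stops hard part way once the lid is shut.
- trigger_face (a point): Middle of the front (+y) face of the trigger, a grey lever in front of the grip post, 22 (x) x 14 (y) mm, standing up to fixture z 155; hinge along fixture x at y -97, z 60 mm. The point is at fixture (0, -90, 145) mm when released and moves with the lever.
- bolt (a joint): sliding steel bolt of the case, m; 0 = drawn back, 0.044 = fully across behind the lid's edge. Slides to fixture +x with about 2 N of friction and stays where it is left. It starts at 0 to 6 mm and is blocked by the lid at 8 mm unless the lid is past about 0.097 closed.
- bolt_knob (a point): top centre of the bolt's upright round knob (14 mm across, 20 mm tall above the bolt, top at fixture height 85 mm, fixture y 65 mm, x -122 mm when drawn back)
- release (a joint): release button, m; 0 = up, 0.007 = fully down (6 to 10 N). While it is held down the ratchet is free and the jaw springs back to 0 in about 1.5 s.
- release_top (a point): top centre of the round grey release button (28 mm across) on the clamp head behind the grip post; at fixture (0, -185, 114) mm
- block0: aluminium bearing block, one of two to four on the bench (the others are absent): foot 40 (x) x 26 (y) x 10 mm with a round boss of radius 14 mm (axis along y, 26 long, centre 16 mm up), 30 mm high in all, flat end faces with a bore; 0.1 to 0.16 kg. Origin: centre of the foot's underside, z up. Any way up in the case will do.
- block1: aluminium bearing block, one of two to four on the bench (the others are absent): foot 40 (x) x 26 (y) x 10 mm with a round boss of radius 14 mm (axis along y, 26 long, centre 16 mm up), 30 mm high in all, flat end faces with a bore; 0.1 to 0.16 kg. Origin: centre of the foot's underside, z up. Any way up in the case will do.
- block2: aluminium bearing block, one of two to four on the bench (the others are absent): foot 40 (x) x 26 (y) x 10 mm with a round boss of radius 14 mm (axis along y, 26 long, centre 16 mm up), 30 mm high in all, flat end faces with a bore; 0.1 to 0.16 kg. Origin: centre of the foot's underside, z up. Any way up in the case will do.
- block3: aluminium bearing block, one of two to four on the bench (the others are absent): foot 40 (x) x 26 (y) x 10 mm with a round boss of radius 14 mm (axis along y, 26 long, centre 16 mm up), 30 mm high in all, flat end faces with a bore; 0.1 to 0.16 kg. Origin: centre of the foot's underside, z up. Any way up in the case will do.
- collar: bystander: dark steel ring 40 mm across, 12 high; origin at its underside
- coupling: bystander: brass cylinder 26 mm across, 28 high; origin at its underside
- driver: bystander: screwdriver, 150 mm long, lying
- tape: bystander: yellow tape measure 62 x 34 x 58 mm; origin at its underside
- jar: bystander: small jar 52 mm across, 75 high; origin at its underside
- bracket: bystander: steel angle bracket 60 x 40 x 44 mm; origin at its underside

How it is judged:
On the way, in this order (a step that is already met when the one before it is completed fails the run):
1. every block is in the case (x of block0 in the frame of case_in between -0.088 and 0.088 m and y of block0 in the frame of case_in between -0.048 and 0.048 m and z of block0 in the frame of case_in between -0.01 and 0.035 m and x of block1 in the frame of case_in between -0.088 and 0.088 m and y of block1 in the frame of case_in between -0.048 and 0.048 m and z of block1 in the frame of case_in between -0.01 and 0.035 m and x of block2 in the frame of case_in between -0.088 and 0.088 m and y of block2 in the frame of case_in between -0.048 and 0.048 m and z of block2 in the frame of case_in between -0.01 and 0.035 m and x of block3 in the frame of case_in between -0.088 and 0.088 m and y of block3 in the frame of case_in between -0.048 and 0.048 m and z of block3 in the frame of case_in between -0.01 and 0.035 m and linear speed of each of block0, block1, block2, block3 below 0.03 m/s), for 0.2 s.
2. the clamp's jaw has pushed the lid fully shut (value of joint lid above 0.096 m and value of joint jaw above 0.125 m), for 0.2 s.
3. the bolt is across while the clamp still holds the lid (value of joint bolt above 0.038 m and value of joint lid above 0.095 m and value of joint jaw above 0.125 m), for 0.2 s.
4. the jaw has been released and has gone all the way back (value of joint jaw below 0.008 m and value of joint bolt above 0.038 m), for 0.2 s.
At the end, for the whole second after the job is handed in: every block lies at rest in the case, the lid is shut to within 6 mm, the bolt is across to within 6 mm of its full travel and keeps it shut, and the jaw is back to within 8 mm of its start stop (all of step 1 and all of step 4 and value of joint lid above 0.094 m); the robot touches nothing.
It fails at once if another thing on the bench was moved more than 6 cm (distance of any of collar, coupling, driver, tape, jar, bracket from where it was at the start of the episode above 0.06 m).
Of block0, block1, block2, block3 only 2 to 4 are there at a start; the rules pass over those that are not, and their reading is None.
At some moment in a run one of block0, block1, block2, block3 may be knocked a few centimetres aside while the robot is not near it.
Once in a run the grip may slacken for a moment while it holds something.
It also fails if it takes over 210 s, if anything falls off the work surface, if the arm or the gripper's body presses on something with over 40 N, if the wrist force passes 120 N, or if a joint passes its speed limit or range.

## Working session

There is one attempt and no reset: what is moved stays moved. The work goes in short steps, each a Python script; the robot and the scene stay as the last script left them, time stands still between calls to the robot, and variables do not carry over. Pictures are saved under pics/ and viewed, and the job is handed in when it is done.

```bash
mkdir -p pics; ls; python3 - <<'E'
from bench import env,kinematics,monitor,eyes,job
import cv2
s=monitor.sense();print(s)
for n in("scene","top","wrist"):
    f=eyes.grab_frame(n);cv2.imwrite(f"pics/{n}0.png",cv2.resize(f["frame"][:,:,::-1],(800,600),interpolation=cv2.INTER_CUBIC));print(n,f["mtx"].tolist(),f["view"].tolist())
    cv2.imwrite(f"pics/{n}0_raw.png",f["frame"][:,:,::-1])
E
```

```text
pics
{'clock': 0.0, 'joints': array([-1.36239708e+00,  3.13472813e-01,  1.49845037e+00, -8.77543621e-06,
        1.33098851e+00, -2.23399511e-01]), 'qvel': array([-0.00040832,  0.00234786, -0.00286191, -0.00070954,  0.00136369,
       -0.00058187]), 'joint_efforts': array([ 4.25791077e-04, -4.12262070e+01, -2.59743011e+01, -1.02904498e-04,
        4.16356634e-03, -2.61837221e-05]), 'position': array([ 0.21964741, -0.47655867,  0.2307184 ]), 'ee_rot': array([ 0.38160846,  0.59583476, -0.38094824,  0.59517591]), 'contact_force': array([0.81440331, 0.90298441, 0.52673197]), 'ft_torque': array([0.05724427, 0.02401401, 0.04709195]), 'finger_gap': 1.0034677291826437}
scene [[399.0145537206195, 0.0, 254.21651536218], [0.0, 399.0145537206195, 189.8317757803522], [0.0, 0.0, 1.0]] [[0.6969092433489894, 0.7171107260864219, -0.008349435103255025, -0.37920615127292295], [0.37347868716986543, -0.3728473706086288, -0.8494106830386027, -0.09539437889799487], [-0.6122345765836923, 0.5888438203480073, -0.5276663514697056, 1.4798251180496924], [0.0, 0.0, 0.0, 1.0]]
top [[425.6610749419787, 0.0, 258.26705635749033], [0.0, 425.6610749419787, 192.30474286266607], [0.0, 0.0, 1.0]] [[0.016323871991660615, -0.9995431643448978, 0.025436073096860294, -0.033518788075582374], [-0.9965687535444714, -0.018329282550558528, -0.08071404375943858, 0.5548522773655182], [0.0811433956771508, -0.024031229942945757, -0.9964126902671455, 1.3353515758737378], [0.0, 0.0, 0.0, 1.0]]
wrist [[284.31140175790347, 0.0, 258.927981868839], [0.0, 284.31140175790347, 193.58664734534574], [0.0, 0.0, 1.0]] [[0.4192172625072877, -0.9078856948510541, -0.0006722356111690111, -0.5254213733802632], [-0.874839843391014, -0.40415603381060416, 0.26704521854935, -0.034568704045391994], [-0.24271822187772424, -0.11136186698912172, -0.9636837652203211, 0.37740612998775813], [0.0, 0.0, 0.0, 1.0]]
```

View pics/top0.png

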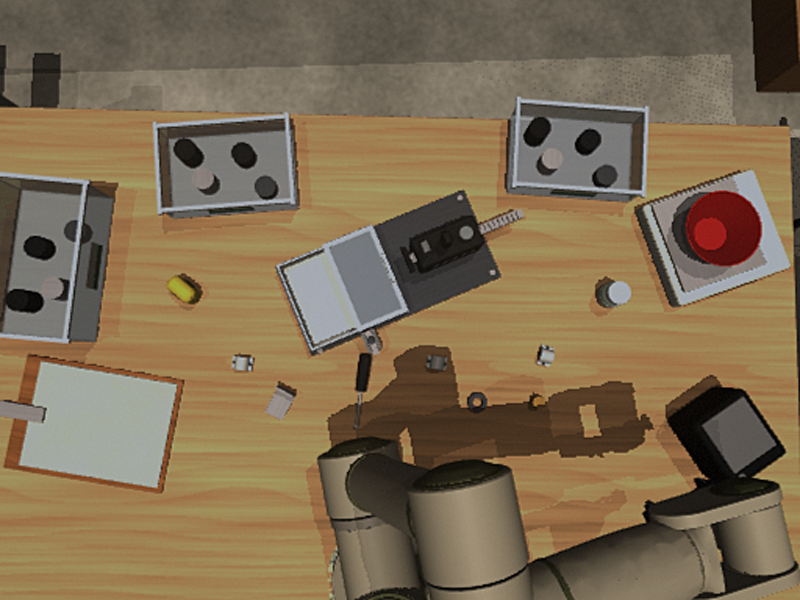

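View pics/scene0.png

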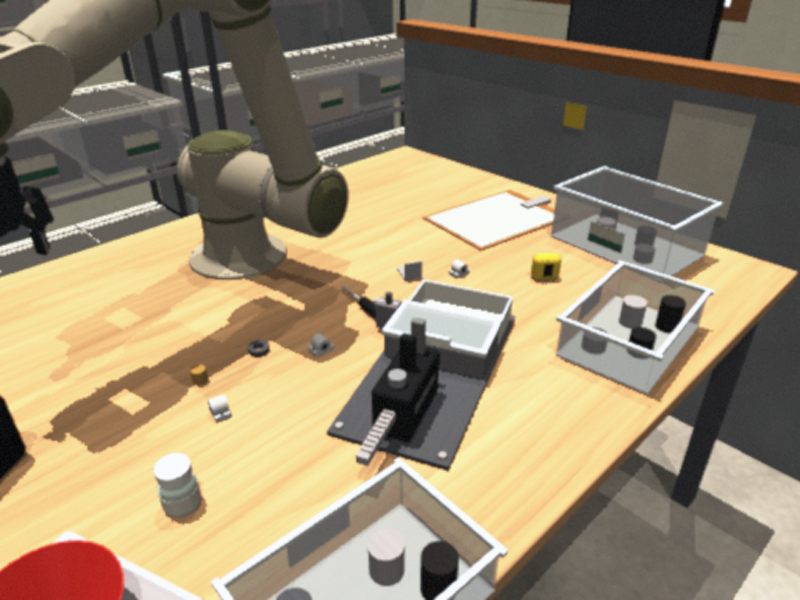

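View pics/wrist0.png

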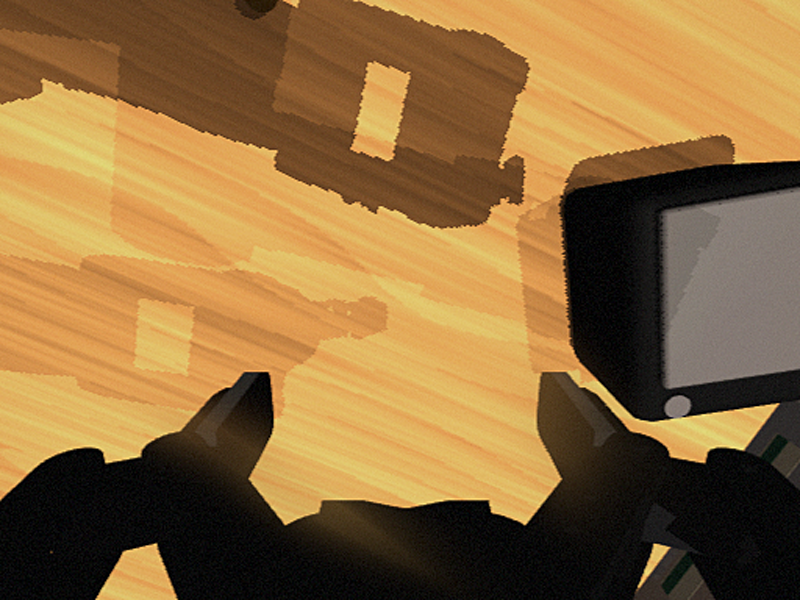

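The top picture shows blocks at (242,362), (437,362) and (545,355), scaled px. The fixture runs from the clamp at (440,245) to the case at (325,290), with the bolt knob at (372,340), between the case and the robot. Next I'll enlarge the crops.

```bash
python3 - <<'E'
import cv2
a=cv2.imread("pics/top0_raw.png")
c=a[115:235,170:345];cv2.imwrite("pics/topfix.png",cv2.resize(c,None,fx=4.5,fy=4.5,interpolation=cv2.INTER_CUBIC))
c=a[200:285,135:370];cv2.imwrite("pics/topblk.png",cv2.resize(c,None,fx=3.4,fy=3.4,interpolation=cv2.INTER_CUBIC))
a=cv2.imread("pics/scene0_raw.png")
c=a[160:310,110:340];cv2.imwrite("pics/scfix.png",cv2.resize(c,None,fx=3.4,fy=3.4,interpolation=cv2.INTER_CUBIC))
E
```

```text
(no output)
```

View pics/topfix.png

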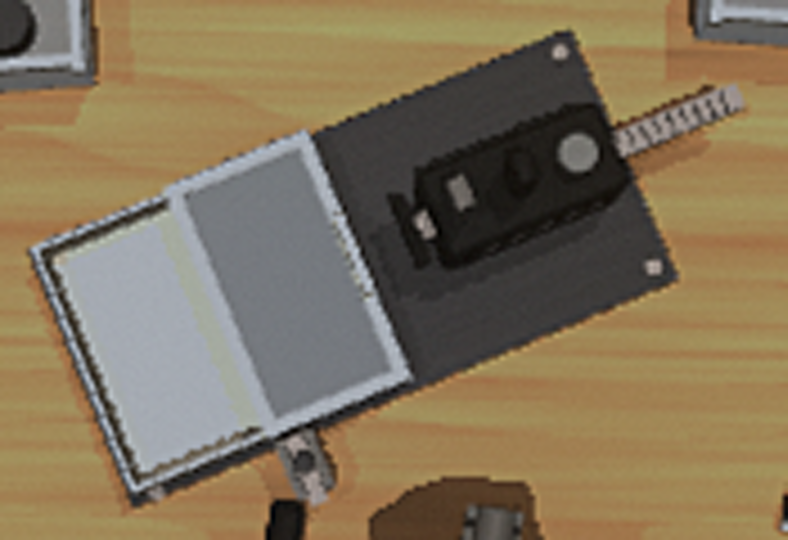

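View pics/topblk.png

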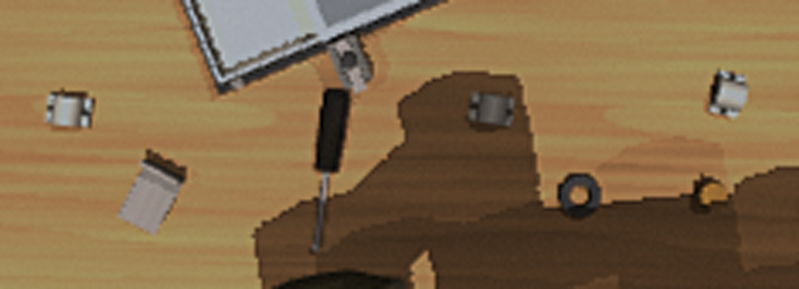

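View pics/scfix.png

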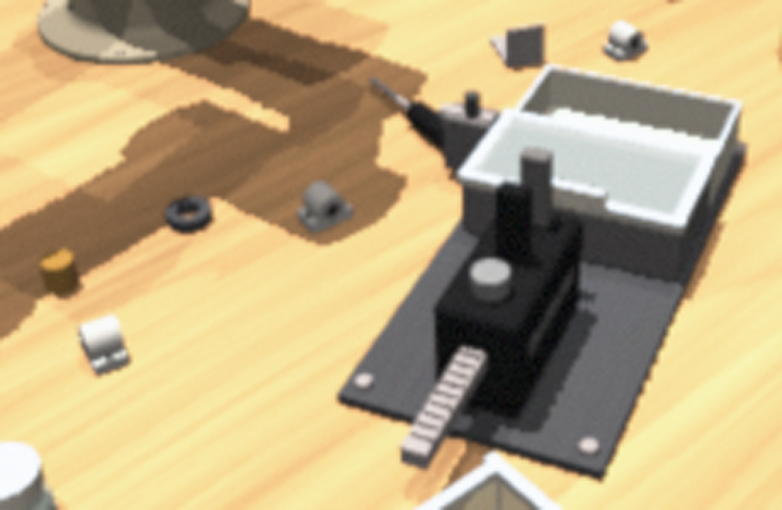

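```bash
cat > h.py <<'E'
import numpy as np,cv2,json,os
from bench import env,kinematics,monitor,eyes,job
from scipy.optimize import least_squares
from scipy.spatial.transform import Rotation as R
def proj(f,P):
    P=np.atleast_2d(P).astype(float);c=P@f["view"][:3,:3].T+f["view"][:3,3];p=c@f["mtx"].T;return p[:,:2]/p[:,2:]
def ray(f,uv,z):
    Rm=f["view"][:3,:3];t=f["view"][:3,3];o=-Rm.T@t
    d=Rm.T@np.linalg.solve(f["mtx"],[uv[0],uv[1],1]);return o+d*(z-o[2])/d[2]
def fx(pose,P):
    x,y,a=pose;P=np.atleast_2d(P)/1000.;c,s=np.cos(a),np.sin(a)
    return np.c_[x+c*P[:,0]-s*P[:,1],y+s*P[:,0]+c*P[:,1],P[:,2]]
def fitpose(obs,p0):
    # obs: list of (frame, Pmm, uv)
    def r(p): return np.concatenate([(proj(f,fx(p,P))-uv).ravel() for f,P,uv in obs])
    s=least_squares(r,p0,loss="soft_l1");return s.x,r(s.x).reshape(-1,2)
def down(yaw):
    """tool x down, tool z (jaw opening dir) horizontal at angle yaw"""
    x=np.array([0,0,-1.]);z=np.array([np.cos(yaw),np.sin(yaw),0]);y=np.cross(z,x)
    return R.from_matrix(np.c_[x,y,z]).as_quat()
def save(name,img,sc=1):
    cv2.imwrite("pics/"+name,cv2.resize(img[:,:,::-1],None,fx=sc,fy=sc,interpolation=cv2.INTER_CUBIC))
E
python3 - <<'E'
from h import *
T=eyes.grab_frame("top");S=eyes.grab_frame("scene")
t=lambda u,v:np.array([170+u/4.5,115+v/4.5]);s=lambda u,v:np.array([110+u/3.4,160+v/3.4])
obs=[(T,[92,182,56],t(33,250)),(T,[-92,182,56],t(135,493)),(T,[0,-185,114],t(578,152)),(T,[0,-142,155],t(518,168)),(T,[0,-97,155],t(461,192)),(T,[0,-315,61],t(741,97)),
(S,[0,-185,114],s(490,275)),(S,[0,-142,155],s(514,190)),(S,[0,-97,155],s(537,155)),(S,[92,182,56],s(740,102)),(S,[-92,182,56],s(548,68))]
p,r=fitpose(obs,[.55,0,.4]);print(p,np.degrees(p[2]));print(r.round(1).tolist())
p2,_=fitpose(obs[:6],p);p3,_=fitpose(obs[6:],p);print(p2,p3)
np.save("fix.npy",p)
b=lambda u,v:np.array([135+u/3.4,200+v/3.4])
for n,uv in dict(A=(70,108),B=(492,108),C=(730,93)).items(): print(n,ray(T,b(*uv),.03))
print("knob",ray(T,t(303,460),.085), fx(p,[-122,65,85]))
for k in ("A",(626,35)),("B",(322,195)),("C",(103,335)): print(k,ray(S,s(*k[1]),.025))
E
```

```text
[0.60949127 0.02987329 0.41695314] 23.889655082187033
[[-1.2, -1.3], [-1.3, -0.7], [-0.4, -1.0], [1.1, -1.5], [-0.5, -0.9], [-0.8, -1.4], [-1.2, -1.0], [-1.5, -0.6], [-1.6, -0.4], [-0.8, 0.3], [-1.5, -0.7]]
[0.60607092 0.02799129 0.41781599] [0.61348641 0.0306025  0.41772199]
A [0.42490967 0.29582326 0.03      ]
B [ 0.431151  -0.0933861  0.03     ]
C [ 0.44864147 -0.31545854  0.03      ]
knob [0.47348337 0.03973946 0.085     ] [[0.4716199  0.03989741 0.085     ]]
('A', (626, 35)) [0.43227188 0.30135175 0.025     ]
('B', (322, 195)) [ 0.43355031 -0.0908378   0.025     ]
('C', (103, 335)) [ 0.45884279 -0.31504695  0.025     ]
```

```bash
cat >> h.py <<'E'
def go(p,yaw,sym=True):
    """joint move, choosing the half turn with smallest |q6| change/limits"""
    q0=monitor.sense()["joints"];best=None
    for k in ((0,np.pi) if sym else (0,)):
        q=kinematics.ik(p,down(yaw+k))
        if q is None: continue
        c=np.abs(np.array(q)-q0).max()+ (5 if abs(q[5])>2.7 else 0)
        if best is None or c<best[0]: best=(c,yaw+k)
    if best is None: raise Exception("no ik")
    env.reach(p,down(best[1]));return best[1]
E
python3 - <<'E'
from h import *
yaw=go([.445,-.314,.2],np.pi/2)
s=monitor.sense();print(s["position"],s["joints"].round(2),s["clock"],yaw)
W=eyes.grab_frame("wrist");save("w1.png",W["frame"],1.5);T=eyes.grab_frame("top");save("t1.png",T["frame"],1.55)
print(proj(W,[[.445,-.314,.0],[.445,-.314,.03],[.445,-.314,.2]]))
print(-W["view"][:3,:3].T@W["view"][:3,3])
E
```

```text
[ 0.444577   -0.31464281  0.20009167] [-0.83  0.38  1.49 -0.    1.27  0.74] 1.3333 4.71238898038469
[[257.74040525 172.27795327]
 [257.65785717 177.49542783]
 [256.60764547 243.87435083]]
[ 0.51273172 -0.31508085  0.34185172]
```

View pics/w1.png

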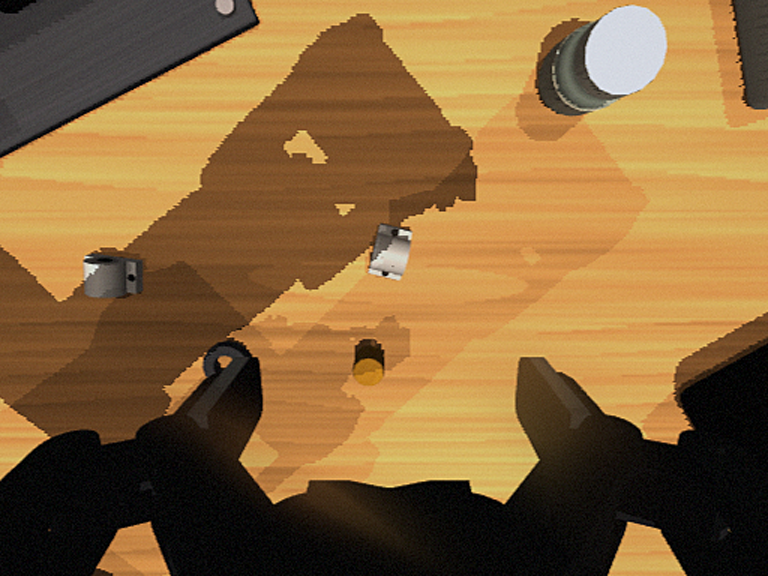

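View pics/t1.png

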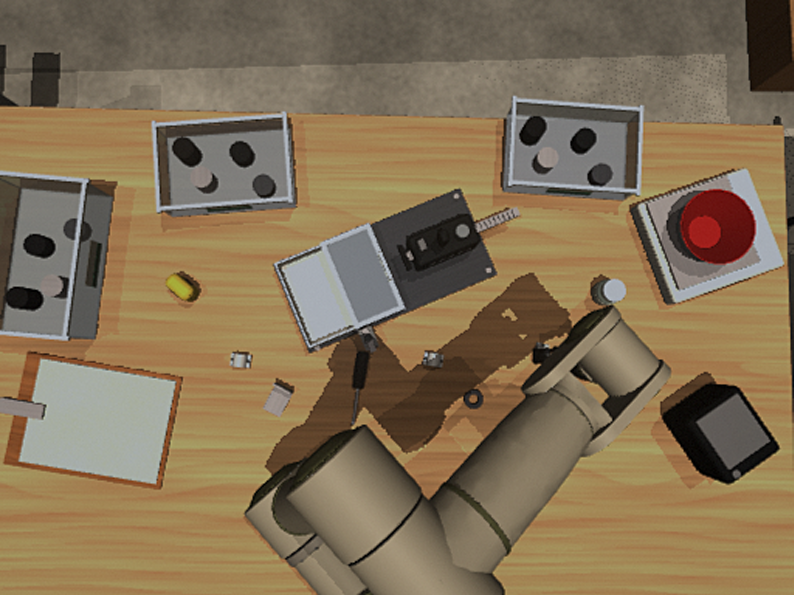

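Block C is at about (390,251), with its foot ends at (393,230) and (385,274). No fourth block is visible. I'll enlarge this area.

```bash
cat >> h.py <<'E'
import time
def crop(name,img,u,v,h,w=None,sc=10,wire=None):
    w=w or h
    u0,v0=int(u-w),int(v-h);u0=max(u0,0);v0=max(v0,0)
    c=img[v0:int(v+h),u0:int(u+w)]
    c=cv2.resize(np.ascontiguousarray(c[:,:,::-1]),None,fx=sc,fy=sc,interpolation=cv2.INTER_CUBIC)
    if wire is not None:
        for a,b in wire:
            pa,pb=[tuple(int(round(t)) for t in ((q[0]-u0+.5)*sc,(q[1]-v0+.5)*sc)) for q in (a,b)]
            cv2.line(c,pa,pb,(0,0,255),1)
    cv2.imwrite("pics/"+name,c);print(name,"crop origin",u0,v0,"scale",sc)
def wire_block(f,x,y,yaw):
    p=(x,y,yaw);E=[]
    c=lambda z,xs,ys:[(sx*xs,sy*ys,z) for sx,sy in((-1,-1),(1,-1),(1,1),(-1,1))]
    for z in(0,10):
        q=c(z,20,13);E+=[(q[i],q[(i+1)%4]) for i in range(4)]
    E+=[((a,-13,30),(a,13,30)) for a in(0,)]
    th=np.linspace(-.4,np.pi+.4,12)
    for s in(-13,13):
        P=[(14*np.cos(t),s,16+14*np.sin(t)) for t in th];E+=list(zip(P[:-1],P[1:]))
    return [(proj(f,fx(p,a))[0],proj(f,fx(p,b))[0]) for a,b in E]
E
python3 - <<'E'
from h import *
W=eyes.grab_frame("wrist")
c=ray(W,(390/1.5,251/1.5),.02);print(c)
a=ray(W,(393/1.5,230/1.5),.01);b=ray(W,(385/1.5,274/1.5),.01);print(a,b,np.linalg.norm(a-b))
yaw=np.arctan2(*(a-b)[[1,0]]);m=(a+b)/2;print(m,yaw)
crop("c1.png",W["frame"],260,168,28,sc=10,wire=wire_block(W,m[0],m[1],yaw))
E
```

```text
[ 0.45452897 -0.31695415  0.02      ]
[ 0.46923787 -0.31932161  0.01      ] [ 0.43413498 -0.31301732  0.01      ] 0.03566450418081188
[ 0.45168642 -0.31616946  0.01      ] -0.17770040426775788
c1.png crop origin 232 140 scale 10
```

View pics/c1.png

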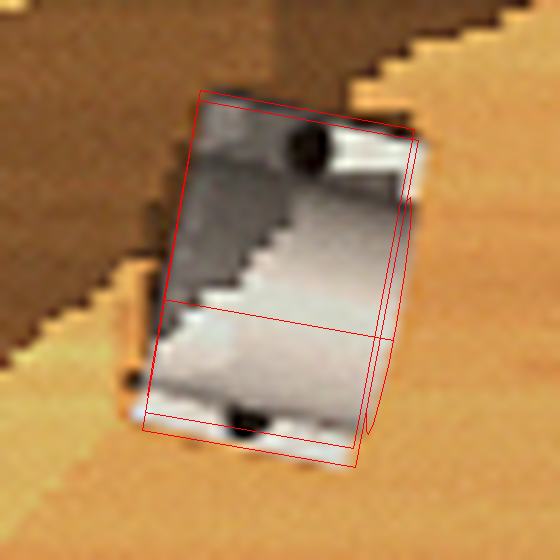

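The wireframe fits the block to within about 1 mm, with the yaw slightly more negative. Grasping C.

```bash
cat >> h.py <<'E'
def pick(x,y,yaw,effort=60,z=0.001):
    s=monitor.sense()
    g=go([x,y,.12],yaw+np.pi/2)
    env.movel([x,y,.03],velocity=.25)
    hit=env.movel([x,y,z],velocity=.08,guard=12)
    env.close_gripper(effort)
    s=monitor.sense();print("hit",hit,"pos",s["position"].round(4),"gap",round(s["finger_gap"],3),"F",s["contact_force"].round(1))
    env.movel([x,y,.16],velocity=.25)
    s=monitor.sense();print("lifted gap",round(s["finger_gap"],3),"F",s["contact_force"].round(1),"t",s["clock"])
E
python3 - <<'E'
from h import *
pick(.4517,-.3163,-.2)
W=eyes.grab_frame("wrist");save("w2.png",W["frame"],1.2)
E
```

```text
hit False pos [ 0.4519 -0.3165  0.0014] gap 0.293 F [-0.8  0.1  3.5]
lifted gap 0.298 F [ 0.2 -0.1 -1.6] t 4.275
```

View pics/w2.png

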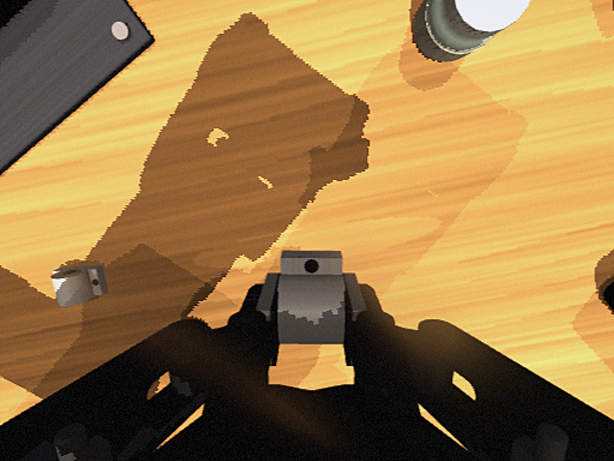

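```bash
python3 - <<'E'
from h import *
p=np.load("fix.npy")
env.movel([.4517,-.3163,.28],velocity=.3)
c=fx(p,[0,130,0])[0]
yaw=go([c[0],c[1],.28],p[2]);print(yaw)
s=monitor.sense();print(s["joints"].round(2),s["finger_gap"],s["clock"])
W=eyes.grab_frame("wrist");save("w3.png",W["frame"],1.55)
for n,P in dict(c1=(92,182,56),c2=(-92,182,56),i1=(88,178,56),i2=(-88,178,56),knob=(-122,65,85),trig=(0,-97,155),rel=(0,-185,114)).items(): print(n,(proj(W,fx(p,P))[0]*1.55).round(0))
E
```

```text
0.4169531383499603
[ 0.06  0.4   1.25 -0.    1.49 -0.36] 0.2950543902371324 6.6167
c1 [515. 196.]
c2 [287. 196.]
i1 [510. 201.]
i2 [293. 201.]
knob [252. 345.]
trig [402. 578.]
rel [402. 616.]
```

View pics/w3.png

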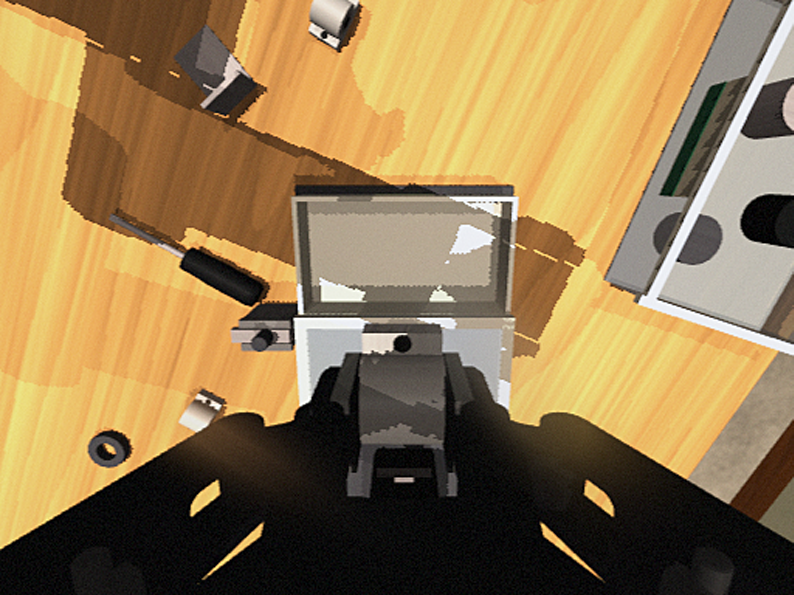

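The rim corners appear at (292,197) and (518,197), against a prediction of (287,196) and (515,196). That means the fixture is about 3 mm further along its +x. I'll correct the pose and place the block.

```bash
cat >> h.py <<'E'
def place(xf,yf,zr=.018):
    p=np.load("fix.npy");a=fx(p,[xf,yf,0])[0]
    s=monitor.sense()
    z0=max(s["position"][2],.2)
    yaw=go([a[0],a[1],.2],p[2])
    print("gap over case",round(monitor.sense()["finger_gap"],3))
    env.movel([a[0],a[1],.08],velocity=.25)
    hit=env.movel([a[0],a[1],zr],velocity=.08,guard=10)
    s=monitor.sense();print("hit",hit,s["position"].round(4),"gap",round(s["finger_gap"],3))
    env.release()
    print("F open",monitor.sense()["contact_force"].round(1))
    env.movel([a[0],a[1],.2],velocity=.25)
    print("t",monitor.sense()["clock"])
E
python3 - <<'E'
from h import *
p=np.load("fix.npy");W=eyes.grab_frame("wrist")
q,r=fitpose([(W,[92,182,56],np.array([518,197])/1.55-.3),(W,[-92,182,56],np.array([292,197])/1.55-.3)],p);print(p,q,r)
q[2]=(q[2]+p[2])/2
np.save("fix.npy",q)
place(-29,154)
W=eyes.grab_frame("wrist");save("w4.png",W["frame"],1.55)
E
```

```text
[0.60949127 0.02987329 0.41695314] [0.61196272 0.03027342 0.41588603] [[ 0.53442275  0.0326021 ]
 [-0.53499639  0.03086451]]
gap over case 0.294
hit False [0.5235 0.1594 0.0185] gap 0.293
F open [ 0.1 -0.1  0.4]
t 10.2083
```

View pics/w4.png

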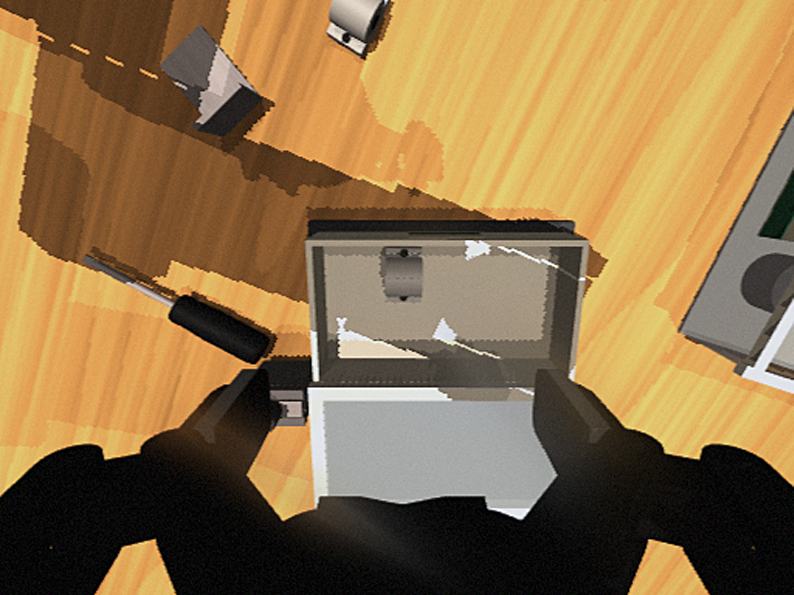

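Block C sits in the case at (405,273). Next is block A.

```bash
cat >> h.py <<'E'
def look(x,y,yaw,name,z=.2):
    g=go([x,y,z],yaw);W=eyes.grab_frame("wrist")
    u=proj(W,[x,y,.02])[0];print("center px",u.round(1),"tool yaw",round(g,2))
    crop(name,W["frame"],u[0],u[1],45,60,sc=6)
    return W
E
python3 - <<'E'
from h import *
look(.427,.298,.0,"a1.png")
print(monitor.sense()["clock"],monitor.sense()["joints"].round(2))
E
```

```text
center px [258.3 174.6] tool yaw 0.0
a1.png crop origin 198 129 scale 6
11.0333 [ 0.38  0.33  1.56 -0.    1.25  0.38]
```

View pics/a1.png

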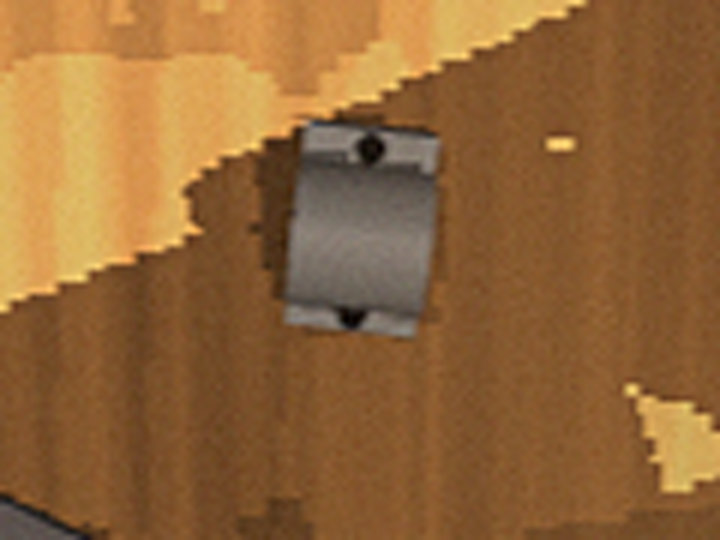

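```bash
cat >> h.py <<'E'
def blockfit(f,corn,origin,sc,p0):
    """corn: image px in crop of (+x,+y),(+x,-y),(-x,-y),(-x,+y) foot-top corners"""
    uv=(np.array(corn,float)+.5)/sc+np.array(origin)-.5
    P=[(20,13,10),(20,-13,10),(-20,-13,10),(-20,13,10)]
    q,r=fitpose([(f,P,uv)],p0);print("fit",q.round(4),"res px",np.abs(r).max().round(2));return q
E
python3 - <<'E'
from h import *
W=eyes.grab_frame("wrist")
q=blockfit(W,[(305,122),(440,130),(415,335),(285,322)],(198,129),6,[.427,.298,np.pi/2])
pick(*q)
print(monitor.sense()["finger_gap"])
env.movel([q[0],q[1],.2])
place(-29,106)
W=eyes.grab_frame("wrist");save("w5.png",W["frame"],1.2)
E
```

```text
fit [0.4268 0.305  1.4695] res px 0.68
hit False pos [0.427  0.3051 0.0013] gap 0.295 F [-0.8 -0.1  4.5]
lifted gap 0.293 F [-0.2 -0.1 -1.3] t 13.875
0.2925284405102078
gap over case 0.296
hit False [0.5429 0.1155 0.0185] gap 0.295
F open [ 0.3 -0.1  0.1]
t 18.2333
```

View pics/w5.png

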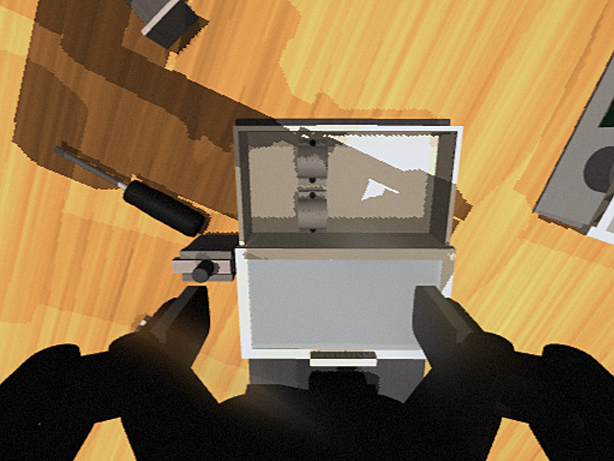

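Two blocks are in, at (312,160) and (312,212). Next is block B.

```bash
python3 - <<'E'
from h import *
look(.432,-.091,.0,"b1.png");T=eyes.grab_frame("top");save("t2.png",T["frame"],1.5)
print(monitor.sense()["clock"])
E
```

```text
center px [258.1 175.5] tool yaw 0.0
b1.png crop origin 198 130 scale 6
19.3167
```

View pics/b1.png

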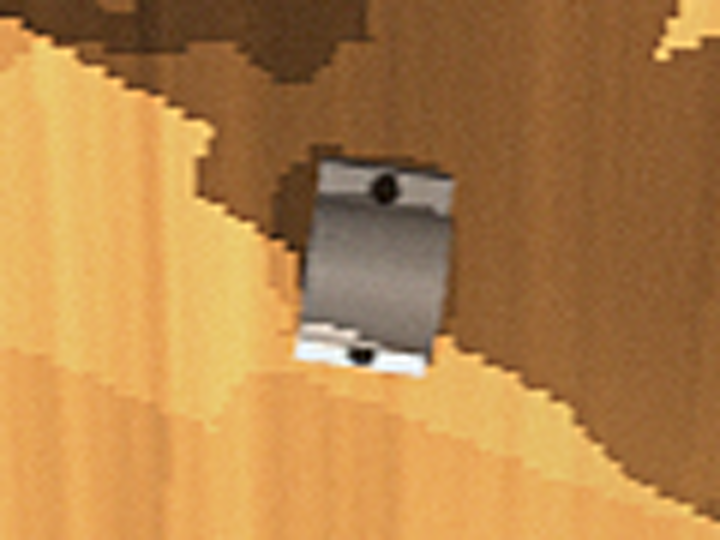

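View pics/t2.png

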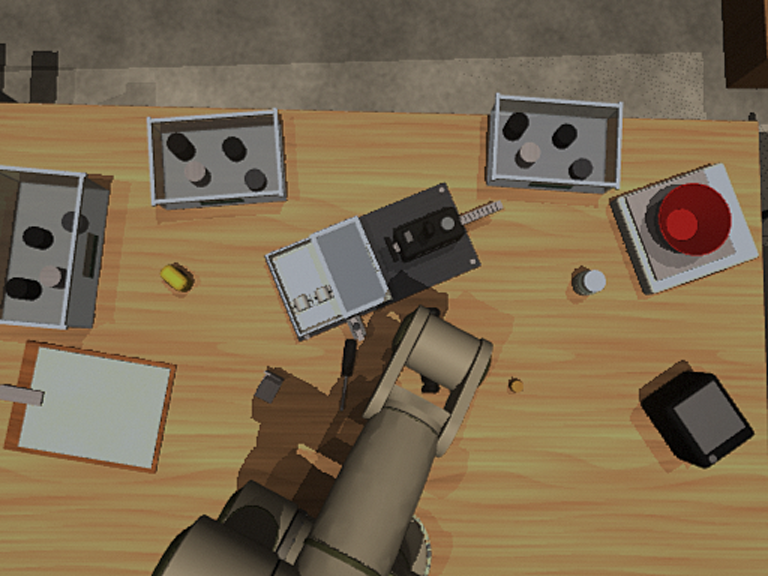

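The top view shows no further blocks. Picking B and placing it.

```bash
python3 - <<'E'
from h import *
W=eyes.grab_frame("wrist")
q=blockfit(W,[(320,160),(453,178),(427,375),(297,358)],(198,130),6,[.427,-.09,np.pi/2])
pick(*q)
env.movel([q[0],q[1],.22])
place(31,130)
W=eyes.grab_frame("wrist");save("w6.png",W["frame"],1.2)
E
```

```text
fit [ 0.4343 -0.0915  1.4492] res px 0.21
hit False pos [ 0.4345 -0.0916  0.0013] gap 0.295 F [-0.4 -1.   6. ]
lifted gap 0.293 F [-0.5 -0.3 -1.3] t 22.1583
gap over case 0.294
hit False [0.5881 0.1618 0.0185] gap 0.291
F open [-1.6 -1.   0.6]
t 26.9
```

View pics/w6.png

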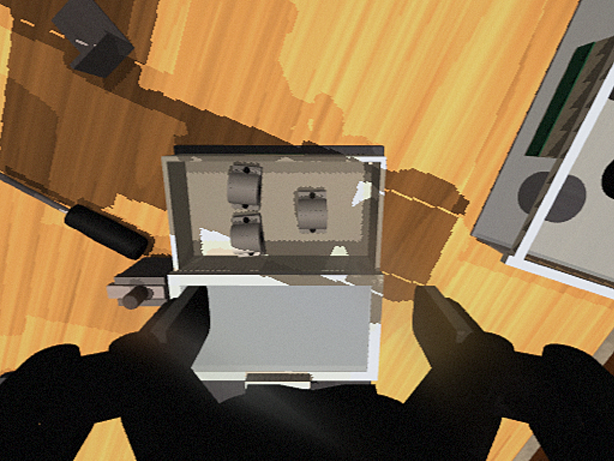

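All three blocks are in and upright. Before closing the lid I'll check once more for a fourth.

```bash
python3 - <<'E'
from h import *
for n in("scene","top"):
    save(n+"3.png",eyes.grab_frame(n)["frame"],1.5)
E
```

```text
(no output)
```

View pics/scene3.png

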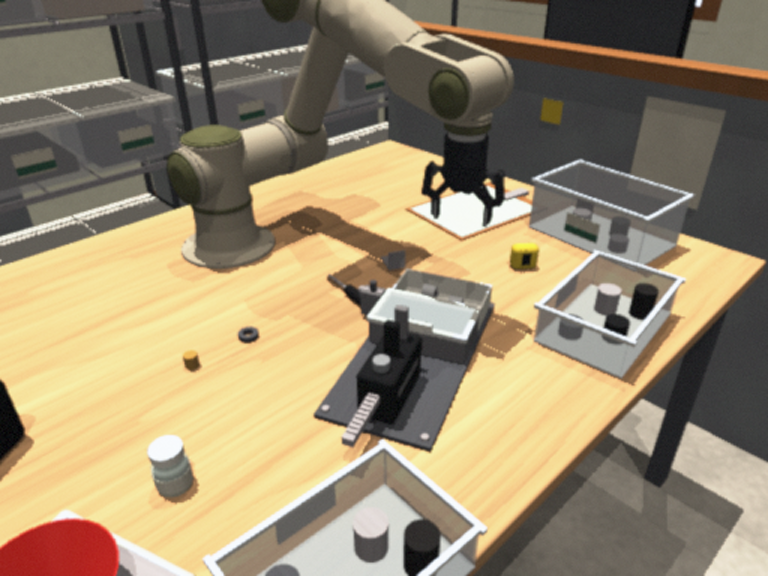

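View pics/top3.png

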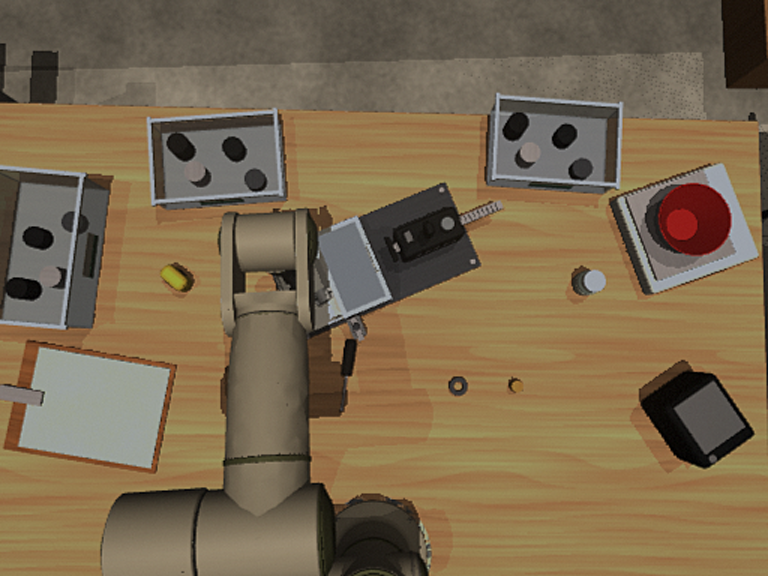

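The bench now shows only the bystanders. Next I'll look at the clamp from above.

```bash
python3 - <<'E'
from h import *
p=np.load("fix.npy")
a=fx(p,[0,-175,0])[0]
c=fx(p,[0,60,0])[0]
env.movel([monitor.sense()["position"][0],monitor.sense()["position"][1],.33],velocity=.3)
go([a[0],a[1],.33],p[2],sym=False)
print(monitor.sense()["joints"].round(2),monitor.sense()["clock"])
W=eyes.grab_frame("wrist");save("w7.png",W["frame"],1.55)
for n,P in dict(post=(0,-142,155),trig=(0,-97,155),trigface=(0,-90,152),rel=(0,-185,114),edge=(0,-28,77),knob=(-122,65,85),c1=(92,182,56),c2=(-92,182,56)).items(): print(n,(proj(W,fx(p,P))[0]*1.55).round(0))
E
```

```text
[-0.35  0.72  0.62  0.    1.8  -0.77] 28.8083
post [400. 229.]
trig [400. 163.]
trigface [400. 153.]
rel [400. 276.]
edge [401.  78.]
knob [236. -63.]
c1 [ 526. -230.]
c2 [ 276. -230.]
```

View pics/w7.png

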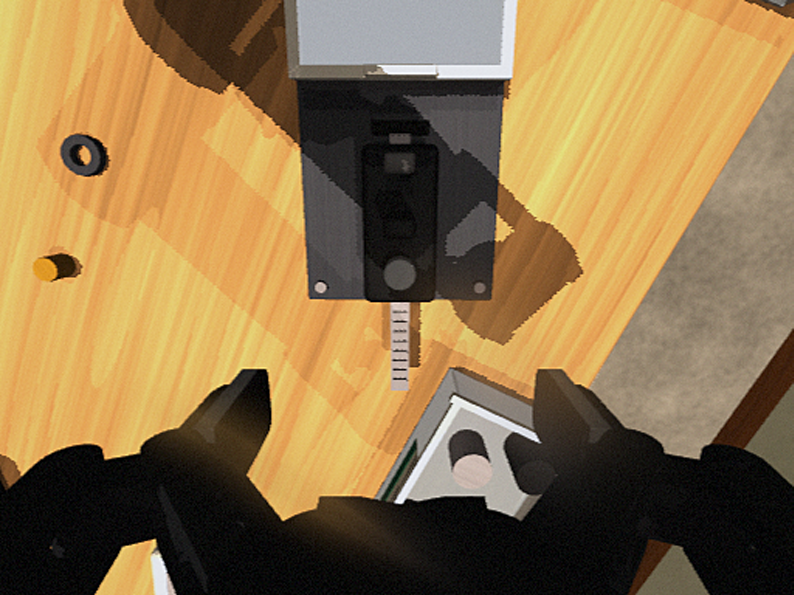

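The projections agree with the picture: the trigger appears at (400,163) and the button at (400,273), both as predicted. Making a first test stroke.

```bash
cat >> h.py <<'E'
def F(P): return fx(np.load("fix.npy"),P)[0]
def inv(w):
    p=np.load("fix.npy");d=np.array(w)[:2]-p[:2];c,s=np.cos(p[2]),np.sin(p[2]);return np.array([c*d[0]+s*d[1],-s*d[0]+c*d[1],w[2]])*1000
def stroke(yend=-110,guard=30,v=.08,z=130,y0=-66):
    hit=env.movel(F([0,yend,z]),velocity=v,guard=guard)
    s=monitor.sense();print("hit",hit,"fix",inv(s["position"]).round(1),"F",s["contact_force"].round(1),"t",round(s["clock"],2))
    env.movel(F([0,y0,z]),velocity=.15)
    return hit
E
python3 - <<'E'
from h import *
p=np.load("fix.npy")
env.close_gripper(40)
go(F([0,-60,250]),p[2],sym=False)
env.movel(F([0,-60,130]),velocity=.15,guard=15)
print(inv(monitor.sense()["position"]),monitor.sense()["contact_force"].round(1))
stroke()
S=eyes.grab_frame("scene");crop("s4.png",S["frame"],265,235,60,80,sc=5)
E
```

```text
[  0.44600188 -60.559698   131.15577956] [0.5 1.  0.8]
hit True fix [   0.2 -100.7  129.3] F [-2.8  5.6  5.8] t 31.75
s4.png crop origin 185 175 scale 5
```

View pics/s4.png

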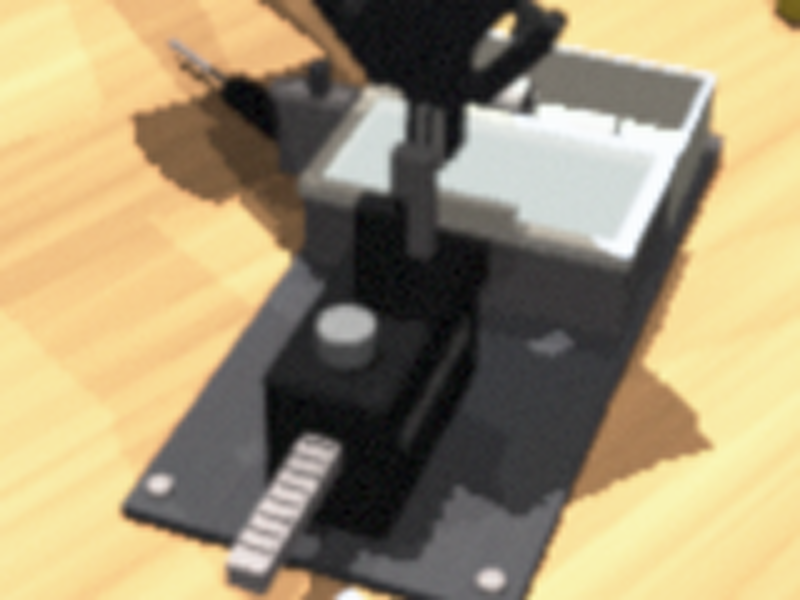

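The stroke stopped at y = −100.7 at tip height 130. That is where a 0.31 rad pull should stop, so it was a full pull. I'll keep pumping until it stops early.

```bash
python3 - <<'E'
from h import *
for i in range(7):
    stroke(); env.hold(.25)
    y=0
S=eyes.grab_frame("scene");crop("s5.png",S["frame"],265,235,60,80,sc=5)
E
```

```text
hit True fix [-1.000e-01 -1.005e+02  1.288e+02] F [-3.4  6.8  5.2] t 32.67
hit True fix [   0.  -100.2  128.7] F [-3.8  5.9  6.3] t 33.8
hit True fix [   0.  -100.1  128.6] F [-3.2  7.   5.2] t 34.93
hit True fix [ 1.000e-01 -1.000e+02  1.287e+02] F [-3.4  7.4  6.8] t 36.07
hit True fix [ 1.000e-01 -9.980e+01  1.286e+02] F [-4.   8.6  6.4] t 37.2
hit True fix [ 1.000e-01 -9.960e+01  1.287e+02] F [-5.4  7.9  6.5] t 38.33
hit True fix [  0.2 -81.8 130.2] F [-6.8 10.2  9.2] t 39.33
s5.png crop origin 185 175 scale 5
```

View pics/s5.png

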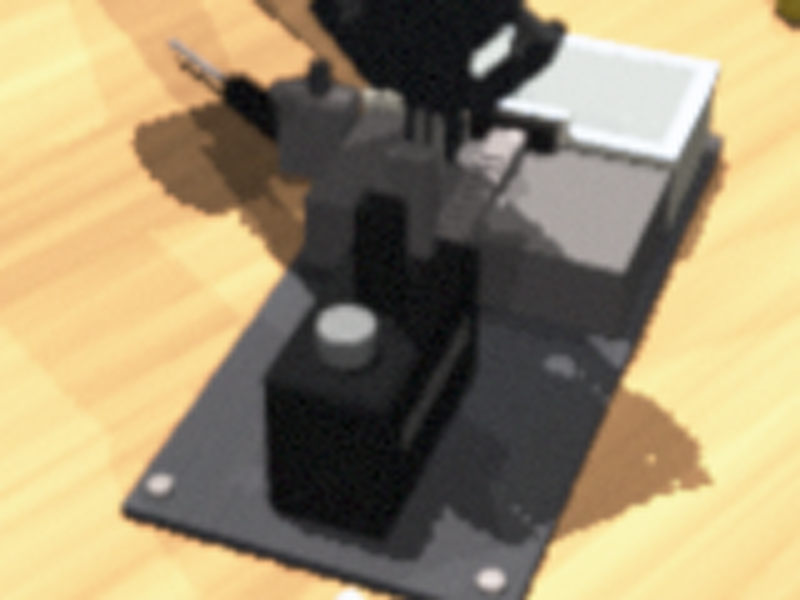

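The lid is shut, and the last stroke stopped early at −81.8. Now I'll look at the bolt.

```bash
python3 - <<'E'
from h import *
p=np.load("fix.npy")
env.movel(F([0,-60,260]),velocity=.25)
go(F([-165,65,200]),p[2]-np.pi/2,sym=False)
print(monitor.sense()["joints"].round(2),monitor.sense()["clock"])
W=eyes.grab_frame("wrist");save("w8.png",W["frame"],1.55)
for n,P in dict(knob=(-122,65,85),knob6=(-116,65,85),lidc=(-94,70,65),lidf=(-94,178,65)).items(): print(n,(proj(W,fx(p,P))[0]*1.55).round(0))
E
```

```text
[-0.22  0.15  1.8   0.    1.2   0.94] 41.9833
knob [400. 223.]
knob6 [400. 212.]
lidc [391. 173.]
lidf [212. 172.]
```

View pics/w8.png

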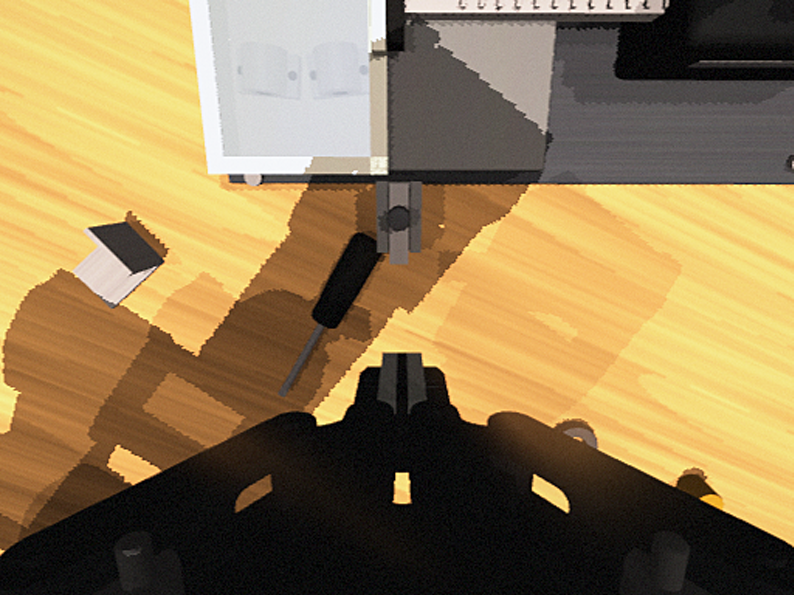

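The knob is at (399,217), so the bolt is about 3 mm out. The lid's edge at (388,100) is past the bolt line. Pushing the bolt.

```bash
python3 - <<'E'
from h import *
p=np.load("fix.npy")
env.movel(F([-152,65,200]),velocity=.2)
print(env.movel(F([-152,65,72]),velocity=.15,guard=12))
h=env.movel(F([-86,65,72]),velocity=.06,guard=22)
s=monitor.sense();print(h,inv(s["position"]).round(1),s["contact_force"].round(1))
env.hold(.3)
s=monitor.sense();print(inv(s["position"]).round(1),s["contact_force"].round(1))
env.movel(F([-120,65,72]),velocity=.15);env.movel(F([-120,65,110]),velocity=.15)
env.movel(F([-165,65,200]),velocity=.2)
print(monitor.sense()["clock"])
W=eyes.grab_frame("wrist");save("w9.png",W["frame"],1.55)
for n,P in dict(knob44=(-78,65,85)).items(): print(n,(proj(W,fx(p,P))[0]*1.55).round(0))
E
```

```text
False
True [-96.6  65.6  71.3] [-5.2 -2.9  4.1]
[-96.6  65.6  71.3] [-4.4 -1.2  3. ]
45.8333
knob44 [401. 140.]
```

View pics/w9.png

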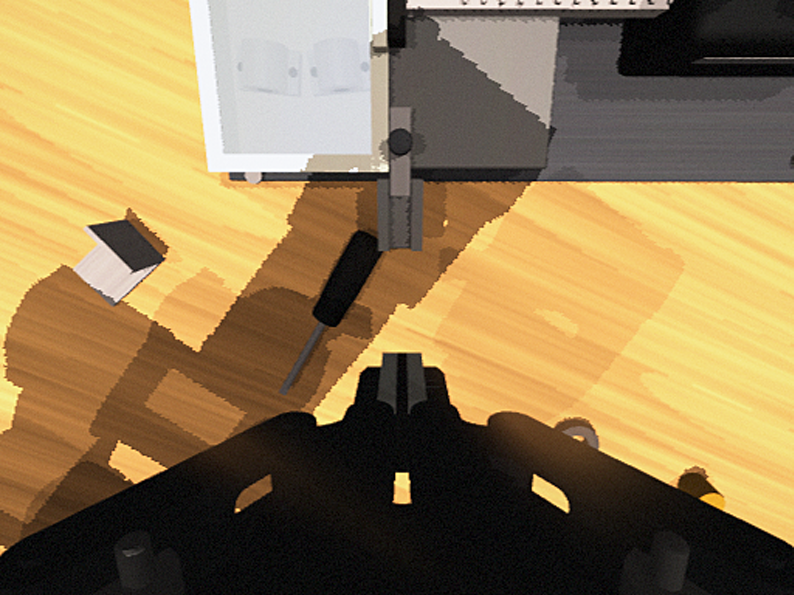

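The knob is at (400,142), against 140 predicted for full travel, so the bolt is across. Now pressing the release button.

```bash
python3 - <<'E'
from h import *
p=np.load("fix.npy")
env.movel(F([-165,65,270]),velocity=.25)
go(F([0,-187,230]),p[2],sym=False)
print(env.movel(F([0,-187,122]),velocity=.15,guard=12))
h=env.movel(F([0,-187,102]),velocity=.03,guard=22)
s=monitor.sense();print(h,inv(s["position"]).round(1),s["contact_force"].round(1))
env.hold(2.5)
s=monitor.sense();print(inv(s["position"]).round(1),s["contact_force"].round(1),s["clock"])
S=eyes.grab_frame("scene");crop("s6.png",S["frame"],265,235,60,80,sc=5)
E
```

```text
False
True [   0.5 -187.4  107.3] [-2.   1.1  7. ]
[   0.4 -187.4  107.1] [-3.3  0.5  8.7] 51.775
s6.png crop origin 185 175 scale 5
```

View pics/s6.png

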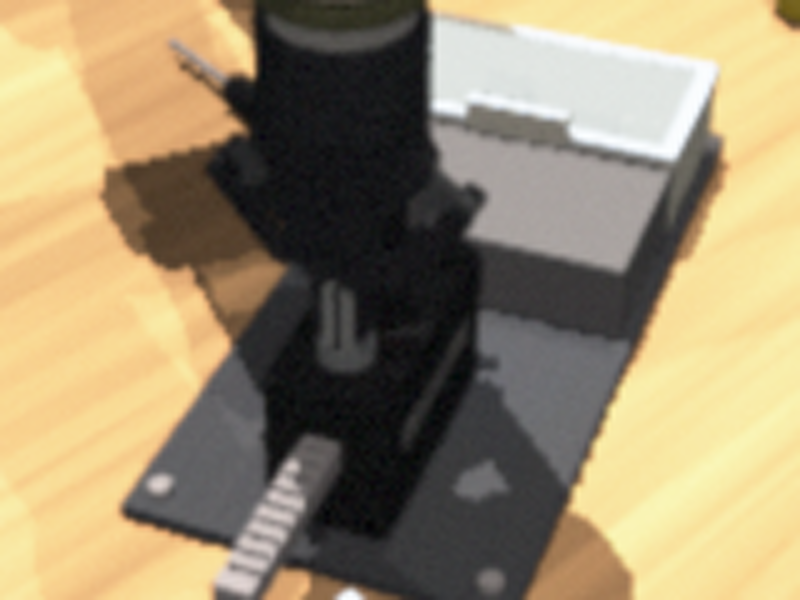

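```bash
python3 - <<'E'
from h import *
p=np.load("fix.npy")
env.hold(.7)
env.movel(F([0,-187,250]),velocity=.15)
go(F([0,-70,380]),p[2],sym=False)
env.hold(.5);print(monitor.sense()["clock"],monitor.sense()["contact_force"].round(1))
W=eyes.grab_frame("wrist");save("w10.png",W["frame"],1.55)
for n,P in dict(barend=(0,-315,68),rel=(0,-185,114),knob44=(-78,65,85),lidedge=(-94,70,65),post=(0,-142,155),trigtop=(0,-97,155)).items(): print(n,(proj(W,fx(p,P))[0]*1.55).round(0))
T=eyes.grab_frame("top");crop("t5.png",T["frame"],255,165,60,85,sc=4.5)
q=(proj(T,fx(p,[0,-315,68]))[0]);print((q-[170,105])*4.5)
E
```

```text
54.8667 [0.  0.1 0.3]
barend [401. 452.]
rel [401. 366.]
knob44 [316. 100.]
lidedge [303.  98.]
post [401. 340.]
trigtop [401. 291.]
t5.png crop origin 170 105 scale 4.5
[738.95508115 130.42005535]
```

View pics/w10.png

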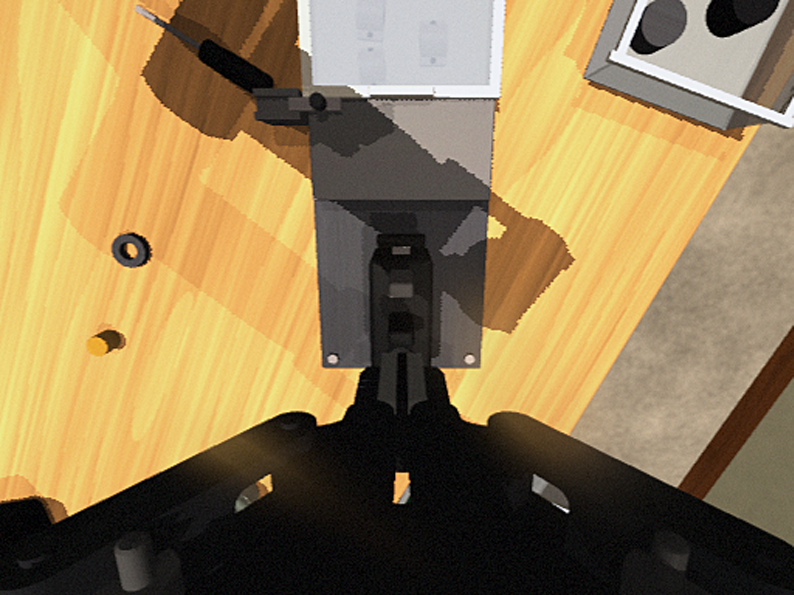

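View pics/t5.png

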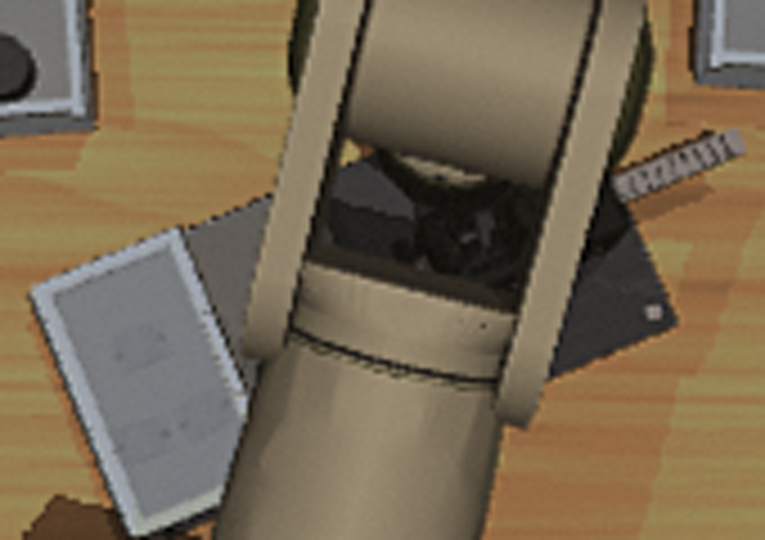

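```bash
python3 - <<'E'
from h import *
p=np.load("fix.npy")
W=eyes.grab_frame("wrist")
O=(180,110)
for y in(-55,-65,-75,-80): print(y,[((proj(W,fx(p,[x,y,z]))[0]-[220,130]+.5)*9).round(0).tolist() for x,z in((-25,74),(25,74))])
crop("w11.png",W["frame"],260,165,35,40,sc=9)
print(inv(ray(W,(316/1.55,101/1.55),.085)), "lid edge",inv(ray(W,(400/1.55,98/1.55),.065)))
E
```

```text
-55 [[210.0, 176.0], [497.0, 176.0]]
-65 [[211.0, 233.0], [497.0, 234.0]]
-75 [[212.0, 290.0], [496.0, 290.0]]
-80 [[212.0, 318.0], [495.0, 318.0]]
w11.png crop origin 220 130 scale 9
[-77.89920688  64.42293784  85.        ] lid edge [-1.18818918 70.2136315  65.        ]
```

View pics/w11.png

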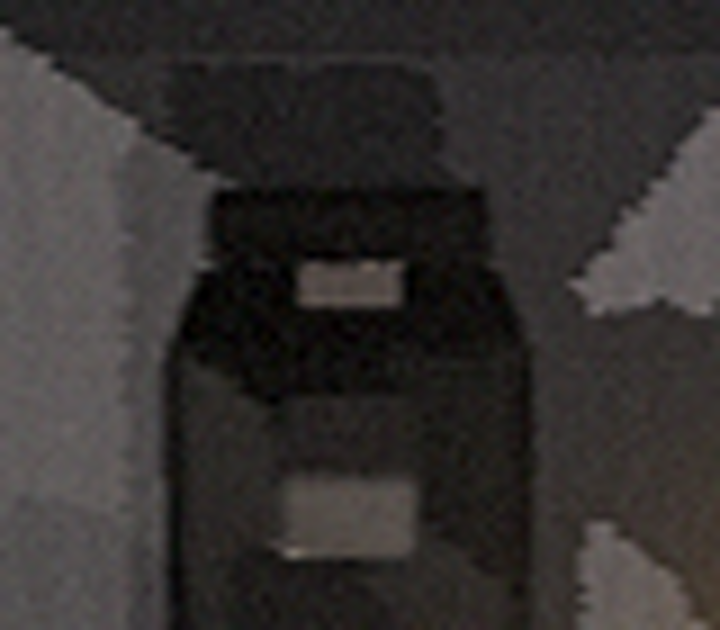

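```bash
python3 - <<'E'
from h import *
print(monitor.sense()["contact_force"].round(2),monitor.sense()["clock"])
job.hand_in()
E
```

```text
[ 0.67 -0.09 -0.03] 55.0167
the job is handed in; nothing more can be done
```

I packed all three blocks on the bench into the case; I looked for a fourth and found none. I then pumped the trigger with one test stroke and seven more until it stopped hard with the lid shut. After that I slid the bolt across, held the release button fully down for about 3 s, backed off clear, and handed in at 55 s. The hand-in gave no verdict.

**Last checks:**
- **Blocks:** all three are visible through the shut lid, lying upright and at rest.
- **Bolt:** the knob is at fixture x of about −78 mm, which is full travel.
- **Lid:** its edge is at y of about 70 mm, which means it is shut and held by the bolt alone.
- **Robot:** the contact force is about 0, so it touches nothing.
- **Bystanders:** none came into contact with the robot; I did not measure their positions.

**Disagreement:** the pad front measured y of about −57 mm, against the roughly −61 mm I had inferred for a jaw fully back. Read that way, the jaw is about 4 mm out. The end of the bar points to about 0 to 3 mm. Both are inside the 8 mm limit, so I did not press the button again.

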